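Put the lids back on the storage canisters

TASK

The four open green canisters are clean and dry: close each of them where it stands with its own lid, the one whose stopper fits its mouth, so that every lid lies flat and fully home on the rim. Set the lids down rather than dropping them, tip no canister, and leave the sink plug and the mug where they are.

Things in the scene. Friction and masses are not known exactly. Their poses are not given: they have to be found in the camera images.
- lid_small: smallest of four loose lids: pale wooden disc 64 mm across, 10 mm thick, on a cork stopper 14 mm deep tapering from 49 to 34 mm; upright round wooden knob 24 mm across, 28 mm tall, in the middle of the disc. Origin: centre of the stopper's foot, z up; disc top 24 mm, knob top 52 mm above it. Stands on its stopper on the worktop.
- canister_small: smallest of four open, upright, loose green stoneware canisters alike but for size: 64 mm across, 80 mm tall, wall 5 mm, mouth 54 mm across. Origin: centre of the underside, z up. With its 64 mm lid home, the disc lies on the rim and the lid's origin is 66 mm above the canister's.
- lid_medium: medium of four loose lids: pale wooden disc 80 mm across, 10 mm thick, on a cork stopper 14 mm deep tapering from 65 to 50 mm; upright round wooden knob 24 mm across, 28 mm tall, in the middle of the disc. Origin: centre of the stopper's foot, z up; disc top 24 mm, knob top 52 mm above it. Stands on its stopper on the worktop.
- canister_medium: medium of four open, upright, loose green stoneware canisters alike but for size: 80 mm across, 100 mm tall, wall 5 mm, mouth 70 mm across. Origin: centre of the underside, z up. With its 80 mm lid home, the disc lies on the rim and the lid's origin is 86 mm above the canister's.
- lid_large: large of four loose lids: pale wooden disc 96 mm across, 10 mm thick, on a cork stopper 14 mm deep tapering from 81 to 66 mm; upright round wooden knob 24 mm across, 28 mm tall, in the middle of the disc. Origin: centre of the stopper's foot, z up; disc top 24 mm, knob top 52 mm above it. Stands on its stopper on the worktop.
- canister_large: large of four open, upright, loose green stoneware canisters alike but for size: 96 mm across, 120 mm tall, wall 5 mm, mouth 86 mm across. Origin: centre of the underside, z up. With its 96 mm lid home, the disc lies on the rim and the lid's origin is 106 mm above the canister's.
- lid_largest: largest of four loose lids: pale wooden disc 112 mm across, 10 mm thick, on a cork stopper 14 mm deep tapering from 97 to 82 mm; upright round wooden knob 24 mm across, 28 mm tall, in the middle of the disc. Origin: centre of the stopper's foot, z up; disc top 24 mm, knob top 52 mm above it. Stands on its stopper on the worktop.
- canister_largest: largest of four open, upright, loose green stoneware canisters alike but for size: 112 mm across, 140 mm tall, wall 5 mm, mouth 102 mm across. Origin: centre of the underside, z up. With its 112 mm lid home, the disc lies on the rim and the lid's origin is 126 mm above the canister's.
- sink_plug: loose sink plug, a pale off-white disc 76 mm across and 20 mm tall with a small pale knob; a bystander lying among the lids. Origin: centre of its underside.
- mug_1: loose mug, dark above and white below, 99 mm tall, 86 mm across, with a handle; a bystander right of the canisters. Origin: underside, about the middle of mug and handle.
Mind the look-alikes: they are no part of the job. What is shaped like the lid_medium but red is not meant. Leave any red look-alike of the lid_large alone.

How it is judged:
By the outcome, as a careful person would: the job done as asked, in the order asked, and still so for the second after the job is handed in, with the robot touching nothing.
It also fails if it takes over 93 s, if anything falls off the work surface, if the arm or the gripper's body presses on something with over 40 N, if the wrist force passes 120 N, or if a joint passes its speed limit or range.

ROBOT

A 6-joint arm with a two-finger parallel gripper is mounted at the origin on a cart in front of the work surface, level with it; the furniture and walls round the work are solid. World frame = base frame: x ahead of the robot, y to its left, z up, the work surface at z = 0. Lengths are in m, angles in degrees, forces in N, time in s.
With the tool pointing down it reaches from about 0.375 to 0.9 m from the base axis. Payload 3.1 kg.
Tool frame: the origin (TCP) lies midway between the tips of the shut fingers; the grasp point (between the pads) lies 19 mm behind it (bot.hold_point_z is the distance from the TCP to the grasp point, in m); z points along the fingers, y is the line along which they close (so a half turn about z gives the same grasp; the last joint's range is limited). The gripper opens to 87 mm and grips with 3 to 60 N. Pads are 19 mm wide; open, the fingers measure 117 mm over their backs; the gripper's body (75 mm by 190 mm) begins 51 mm behind the grasp point.
Start: joints at [60.819, 30.224, 82.088, -0, 67.689, -10.227], TCP at [0.203, 0.591, 0.223] pointing down, gripper open.
Joint ranges: [-176.69, 176.69], [-43.24, 126.21], [12.49, 139.97], [-82, 262], [0, 151.66], [-163.58, 163.58]. Speed limits (degrees/s): [159.86, 159.86, 180, 180, 180, 180].

INTERFACE

Orientations are given as a 3x3 rotation matrix whose columns are the frame's x, y, z axes.
In Python, from rig import read_state, optics, order, bot gives the robot as it stands.
- The arm moves only by the tool drive_tool, never from a script. Its argument "steps" is a list of rows, each a list of 7 numbers: the finger opening in mm, from 0 to 87, then the shift along the tool's x, y, z normalised to -1 to 1, where 1 is 0.12 m, then the turn, a rotation vector about the tool's x, y, z normalised to -1 to 1, where 1 is 1.5 rad. In form: [[jaw, tx, ty, tz, ax, ay, az], ...]. A call has 1 to 8 rows; each row is the pose to reach, as a shift and turn from the pose commanded when the call began, along the tool's axes at that moment; what a row does not reach only later rows make up. A row lasts 1/10 s, in which the tool goes at most 50 mm and 8.59 degrees, less where a joint would pass 70% of its speed; a pose out of reach is approached as far as the arm can. A call with a number of a shift or a turn outside -1 to 1 is refused whole. A call with a gripper value outside its range is refused whole. The fingers move at their own pace and stop on an object; the grip force is fixed at half the most. Time passes only in rows, so rows that repeat a pose let the fingers close. It gives the time, the measured TCP pose, the force, the opening and the grip force at its end, in the units of the state.
- read_state(): the state, without advancing time (a new reading comes with each control period).
- optics.capture(name): name is "side" or "top"; returns a dict with "color" (400x640x3 uint8, blue, green, red), "range_z" (400x640 float32, m along the optical axis (not along the pixel's ray), 0 where there is no reading), "fx", "fy", "cx", "cy" (pixels), "rvec" (rotation vector, rad) and "tvec" (3), from world to camera coordinates, as OpenCV has them. Camera axes: x right, y down, z forward; pixel columns grow to the right and rows downward; lengths in m; the calibration is good to about 2 mm. A picture is of the moment at which its call begins.
- order.hand_in(): hands the job in; it is judged then, once.
The state is a dict: "time_s": time; "joint_positions": joint angles; "qvel": joint speeds; "tau": joint torques, N m; "position": TCP position; "tcp_rot": TCP orientation; "force": force on the tool from outside, world axes, zero at the start; "moment": the same for the moment, N m; "opening": opening from 0.0 (shut) to 1.0 (fully open); "grasp_force": force on a finger pad.
Only numpy, scipy, OpenCV 4.12 (cv2) and the standard library are available. Lean on these libraries where they do the work, as an engineer would, in place of code of your own. Each camera call takes 0.05 s, during which the arm holds its last target. There are 200 camera calls.

## Working session

There is one attempt and no reset: what is moved stays moved. The work goes in short steps, Python scripts to look and compute and a tool call to move; the robot and the scene stay as the last step left them, time stands still between calls to the robot, and variables do not carry over. Pictures are saved under pics/ and viewed, at most 14 in all, crops included, and the job is handed in when it is done.

Besides the shell and the picture viewer there is one more tool, called after "Emit:" as name([rows], argument=value, ...), one row to a line, values as JSON. drive_tool: Moves the arm, as the interface text tells. Scaled input: -1 to 1 covers 0.12 m each way for a shift and 1.5 rad each way for a turn. Its arguments: {"type":"object","properties":{"steps":{"type":"array"}},"required":["steps"]}

```bash
ls; mkdir -p pics
python3 - <<'E'
from rig import read_state, optics, order, bot
import cv2, numpy as np
s=read_state(); print(s['time_s'],s['position'],s['tcp_rot'],s['opening'],bot.hold_point_z)
for n in('side','top'):
    c=optics.capture(n); cv2.imwrite(f'pics/{n}0.png',c['color']); np.savez(f'{n}0.npz',**c)
    R=cv2.Rodrigues(np.array(c['rvec']))[0]; print(n,c['fx'],c['cx'],c['cy'],-R.T@np.array(c['tvec']),R[2], (c['range_z']>0).mean())
E
```

```text
pics
0.0 [0.20261198 0.59046549 0.22156828] [[-9.45784288e-01  3.24793742e-01 -1.05154010e-03]
 [ 3.24795233e-01  9.45782407e-01 -1.92218154e-03]
 [ 3.70215595e-04 -2.15950432e-03 -9.99997600e-01]] 0.9995691029628964 0.0187
side 379.1884511145364 325.5600213053716 198.0778227595528 [ 0.50773379 -0.49271835  0.98303153] [-0.02313949  0.50592447 -0.86226735] 0.99597265625
top 441.14636145021285 319.48941473375 193.0856192477126 [0.26220312 0.07071201 1.59764272] [ 0.14580666  0.00561765 -0.98929716] 0.99608984375
```

View pics/side0.png

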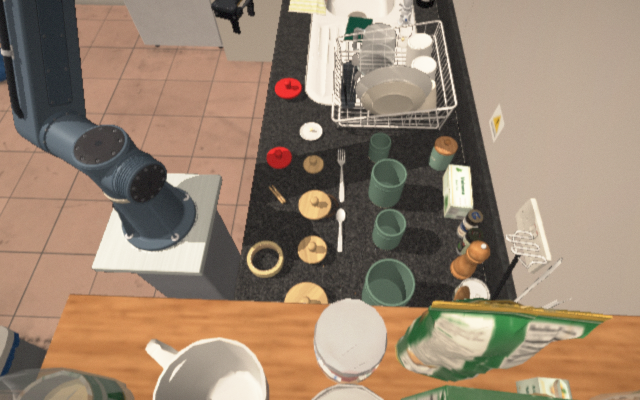

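View pics/top0.png

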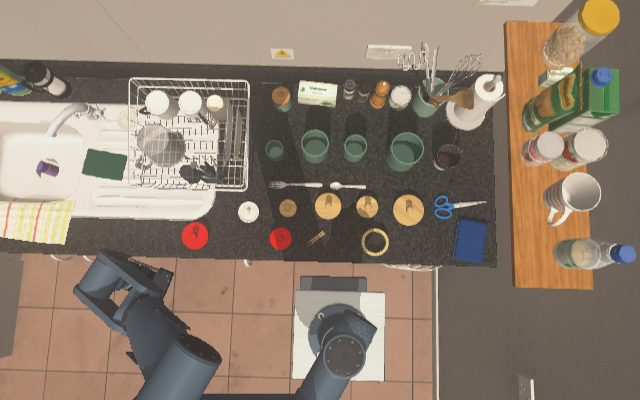

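Candidates:
- **Lids** (top picture): small (289,208), large (328,206), medium (367,206), largest (408,210).
- **Look-alikes to leave alone**: red lids (195,236) and (280,238), the white sink plug (249,211) and the wooden ring (375,242).
- **Canisters**: small (276,150), large (315,146), medium (355,148), largest (405,152). The mug is at (447,157).

Next I'll measure sizes and heights in both views.

```bash
cat > h.py <<'E'
import cv2, numpy as np
def cam(c): return cv2.Rodrigues(np.array(c['rvec']).astype(float))[0], np.array(c['tvec']).astype(float).ravel()
def cloud(c):
    R,t=cam(c); v,u=np.mgrid[:400,:640]; z=np.asarray(c['range_z'],float)
    P=np.stack([(u-c['cx'])/c['fx']*z,(v-c['cy'])/c['fy']*z,z],-1)
    P=(P-t)@R; P[z==0]=np.nan; return P
def proj(c,p):
    R,t=cam(c); q=R@np.asarray(p,float)+t; return np.array([c['fx']*q[0]/q[2]+c['cx'],c['fy']*q[1]/q[2]+c['cy']])
def triang(cs,px):
    Ps=[]
    for c in cs:
        R,t=cam(c);K=np.array([[c['fx'],0,c['cx']],[0,c['fy'],c['cy']],[0,0,1.]]);Ps.append(K@np.c_[R,t])
    X=cv2.triangulatePoints(Ps[0],Ps[1],np.array(px[0],float),np.array(px[1],float)); return (X[:3]/X[3]).ravel()
def circ(P):  # algebraic circle fit of xy
    A=np.c_[2*P[:,:2],np.ones(len(P))]; s=np.linalg.lstsq(A,(P[:,:2]**2).sum(1),rcond=None)[0]
    return s[0],s[1],2*np.sqrt(s[2]+s[0]**2+s[1]**2)
E
python3 - <<'E'
from h import *
np.set_printoptions(precision=4,suppress=True)
T=dict(np.load('top0.npz'));S=dict(np.load('side0.npz'))
names='small large medium largest'.split()
L=[(289,208),(328,206),(367,206),(408,210)];C=[(276,150),(315,146),(355,148),(405,152)]
D=dict(small=64,medium=80,large=96,largest=112);H=dict(small=80,medium=100,large=120,largest=140)
PT,PS=cloud(T),cloud(S)
for n,l in zip(names,L):
    c=PT[l[1],l[0]][:2]; out=[]
    for P in(PT,PS):
        Q=P.reshape(-1,3); Q=Q[np.hypot(*(Q[:,:2]-c).T)<.07]
        k=Q[(Q[:,2]>.044)&(Q[:,2]<.06)]; d=Q[(Q[:,2]>.018)&(Q[:,2]<.030)]
        r=cv2.minEnclosingCircle(d[:,:2].astype(np.float32)) if len(d) else None
        print('lid',n,'knob',k.mean(0) if len(k) else None,len(k),'disc z',np.median(d[:,2]) if len(d) else None,'circ',np.array([*r[0],2*r[1]]) if r else None)
for n,l in zip(names,C):
    h=H[n]/1000;c=PT[l[1],l[0]][:2]
    for P in(PT,PS):
        Q=P.reshape(-1,3); Q=Q[np.hypot(*(Q[:,:2]-c).T)<.085]
        m=Q[(abs(Q[:,2]-h)<.006)]
        print('can',n,len(m),'z',np.median(m[:,2]),'fit',np.array(circ(m)), 'enc',np.array(cv2.minEnclosingCircle(m[:,:2].astype(np.float32))[0]),2*cv2.minEnclosingCircle(m[:,:2].astype(np.float32))[1],'zmax',np.sort(Q[:,2])[-5])
cv2.imwrite('pics/crop.png',cv2.resize(T['color'][120:260,180:460],None,fx=2.8,fy=2.8,interpolation=cv2.INTER_CUBIC))
E
```

```text
lid small knob [0.4358 0.1922 0.0504] 33 disc z 0.023053807227457014 circ [0.436  0.1934 0.0632]
lid small knob [0.438  0.1904 0.0491] 41 disc z 0.023068936404345566 circ [0.4175 0.1947 0.1035]
lid large knob [0.4483 0.0493 0.0503] 33 disc z 0.023482234403611562 circ [0.4486 0.0487 0.0966]
lid large knob [0.4506 0.047  0.0496] 46 disc z 0.023155697810966564 circ [0.4506 0.0487 0.0966]
lid medium knob [ 0.4489 -0.0905  0.0493] 30 disc z 0.02311826467665866 circ [ 0.4497 -0.0913  0.0799]
lid medium knob [ 0.4509 -0.0931  0.0494] 55 disc z 0.02295338062042479 circ [ 0.4514 -0.0921  0.0799]
lid largest knob [ 0.4416 -0.2393  0.0495] 30 disc z 0.023618104950239072 circ [ 0.4424 -0.24    0.1124]
lid largest knob [ 0.4446 -0.2385  0.0496] 50 disc z 0.023131339339761685 circ [ 0.4435 -0.233   0.1095]
can small 74 z 0.07996015959728803 fit [0.6394 0.2451 0.0584] enc [0.6391 0.2456] 0.06478945165872574 zmax 0.0833292430421132
can small 120 z 0.07817765532523813 fit [0.6409 0.2445 0.0587] enc [0.641  0.2458] 0.06806778907775879 zmax 0.08128281868275948
can large 120 z 0.11960635202016642 fit [0.6535 0.1011 0.0904] enc [0.6535 0.1   ] 0.09673049300909042 zmax 0.12677657726764022
can large 211 z 0.11852043498152186 fit [0.6551 0.1005 0.0908] enc [0.6565 0.1008] 0.09990391135215759 zmax 0.12202014098700643
can medium 96 z 0.0987659325694584 fit [ 0.6539 -0.0408  0.0747] enc [ 0.6542 -0.0411] 0.08061603456735611 zmax 0.10527660368566101
can medium 186 z 0.09861700265231468 fit [ 0.6554 -0.0417  0.0747] enc [ 0.6552 -0.0413] 0.08203927427530289 zmax 0.1019808649043752
can largest 155 z 0.13924930576756925 fit [ 0.639  -0.2129  0.1064] enc [ 0.6402 -0.2128] 0.11374472081661224 zmax 0.14607617848094884
can largest 368 z 0.1386013468121693 fit [ 0.6408 -0.2135  0.1063] enc [ 0.6411 -0.2127] 0.11302860826253891 zmax 0.14210096089826857
```

View pics/crop.png

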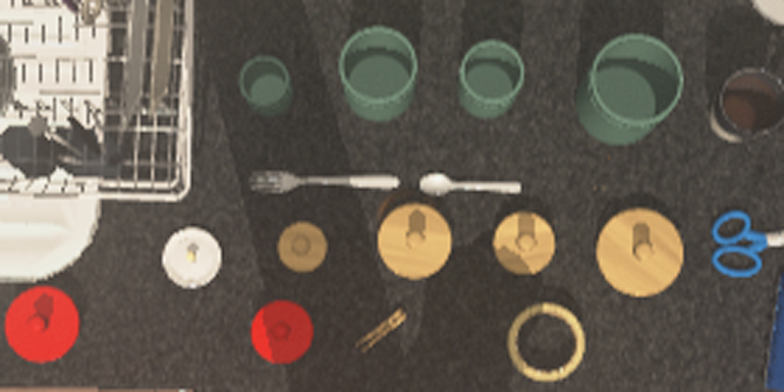

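Both views agree to 2 mm. The heights (knob 50, disc 23, rims 80/120/100/140 mm) and diameters match the text. The crop confirms the four pale wooden lids at (302,246), (415,240), (524,242) and (640,250). The white plug is at (191,256), and the red lids and the ring are separate. I'll check clearance at the rack, then move.

```bash
cat > go.py <<'E'
# usage: go.py x y z [yawdeg of tool x]  -> remaining shift/turn in move units
import sys,numpy as np
from rig import read_state
from scipy.spatial.transform import Rotation as Ro
s=read_state();R=np.array(s['tcp_rot']);p=np.array(s['position'])
t=np.array([float(a) for a in sys.argv[1:4]]);y=np.radians(float(sys.argv[4]) if len(sys.argv)>4 else 180)
G=np.c_[[np.cos(y),np.sin(y),0],[np.sin(y),-np.cos(y),0],[0,0,-1.]]
print('t',round(s['time_s'],2),'p',p.round(4),'shift',(R.T@(t-p)/.12).round(3),'turn',(Ro.from_matrix(R.T@G).as_rotvec()/1.5).round(3),'F',np.round(s['force'],1),'open',round(s['opening']*87,1),'grip',round(float(np.max(s['grasp_force'])),1),'j',np.round(s['joint_positions'],0))
E
python3 go.py .437 .192 .15
python3 - <<'E'
from h import *
for f in('top0.npz','side0.npz'):
    P=cloud(dict(np.load(f))).reshape(-1,3)
    for y0 in np.arange(.28,.60,.04):
        m=(P[:,1]>y0)&(P[:,1]<y0+.04)
        print(f,round(y0,2),[ (a, np.round(np.nanpercentile(P[m&(P[:,0]>a)&(P[:,0]<a+.1),2],[50,99]),3)) for a in(.4,.5,.6,.7)])
E
```

```text
t 0.1 p [0.2027 0.5905 0.2217] shift [-2.926 -2.505  0.601] turn [-0.001 -0.    -0.221] F [-0.9  0.3  0. ] open 86.9 grip 0.0 j [ 61.  30.  82.   0.  68. -10.]
top0.npz 0.28 [(0.4, array([0.   , 0.013])), (0.5, array([-0.001,  0.007])), (0.6, array([-0.001,  0.008])), (0.7, array([-0.001,  0.009]))]
top0.npz 0.32 [(0.4, array([0.003, 0.059])), (0.5, array([0.002, 0.082])), (0.6, array([0.06 , 0.212])), (0.7, array([0.002, 0.206]))]
top0.npz 0.36 [(0.4, array([0.001, 0.06 ])), (0.5, array([0.003, 0.21 ])), (0.6, array([0.174, 0.248])), (0.7, array([0.021, 0.246]))]
top0.npz 0.4 [(0.4, array([-0.001,  0.062])), (0.5, array([0.004, 0.176])), (0.6, array([0.002, 0.061])), (0.7, array([0.048, 0.114]))]
top0.npz 0.44 [(0.4, array([-0.   ,  0.062])), (0.5, array([0.038, 0.18 ])), (0.6, array([0.001, 0.062])), (0.7, array([0.059, 0.115]))]
top0.npz 0.48 [(0.4, array([0.001, 0.062])), (0.5, array([0.068, 0.18 ])), (0.6, array([0.002, 0.055])), (0.7, array([0.055, 0.12 ]))]
top0.npz 0.52 [(0.4, array([-0.   ,  0.063])), (0.5, array([0.101, 0.113])), (0.6, array([0.001, 0.062])), (0.7, array([0
[... 450 characters left out ...]
4, array([0.001, 0.06 ])), (0.5, array([0.126, 0.21 ])), (0.6, array([0.152, 0.246])), (0.7, array([0.141, 0.24 ]))]
side0.npz 0.4 [(0.4, array([-0.   ,  0.059])), (0.5, array([0.052, 0.179])), (0.6, array([-0.   ,  0.033])), (0.7, array([0.013, 0.145]))]
side0.npz 0.44 [(0.4, array([0.  , 0.06])), (0.5, array([0.002, 0.187])), (0.6, array([-0.002, -0.001])), (0.7, np.float64(nan))]
side0.npz 0.48 [(0.4, array([0.001, 0.061])), (0.5, array([0.096, 0.183])), (0.6, np.float64(nan)), (0.7, array([0.115, 0.118]))]
side0.npz 0.52 [(0.4, array([0.  , 0.06])), (0.5, array([0.104, 0.111])), (0.6, np.float64(nan)), (0.7, array([0.114, 0.118]))]
side0.npz 0.56 [(0.4, array([-0.   ,  0.061])), (0.5, array([0.021, 0.108])), (0.6, array([0.108, 0.161])), (0.7, array([0.116, 0.12 ]))]
  return np.nanmean(a, axis, out=out, keepdims=keepdims)
```

Emit:
drive_tool([
  [87,-0.4,-0.34,0,0,0,0.1],
  [87,-0.7,-0.6,0,0,0,0.2],
  [87,-1,-0.85,0,0,0,0.3],
  [87,-1,-0.85,0,0,0,0.4],
  [87,-1,-0.85,0,0,0,0.5],
  [87,-1,-0.85,0,0,0,0.6],
  [87,-1,-0.85,0,0,0,0.7],
  [87,-1,-0.85,0,0,0,0.8],
])

```text
time_s: 0.9
position: [0.2832, 0.4553, 0.2222]
tcp_rot: [[-0.033, 0.999, -0.001], [0.999, 0.033, -0.001], [-0.001, -0.001, -1.0]]
force: [-0.6, 0.2, 0.8]
opening: 0.996
grasp_force: 0.0
```

```bash
python3 go.py .437 .192 .15 90
```

```text
t 0.9 p [0.2832 0.4553 0.2222] shift [-2.235  1.208  0.602] turn [-0.     0.001  0.022] F [-0.6  0.2  0.8] open 86.7 grip 0.0 j [46. 23. 95.  0. 62. 44.]
```

Emit:
drive_tool([
  [50,-0.4,0.24,0,0,0,0.022],
  [50,-0.8,0.48,0,0,0,0.022],
  [50,-1,0.6,0,0,0,0.022],
])

```text
time_s: 1.2
position: [0.3605, 0.3369, 0.2222]
tcp_rot: [[-0.008, 1.0, -0.0], [1.0, 0.008, -0.001], [-0.001, -0.0, -1.0]]
force: [1.4, -0.5, -0.3]
opening: 0.812
grasp_force: 0.0
```

Emit:
drive_tool([
  [50,-0.4,0.24,0.2,0,0,0],
  [50,-0.8,0.48,0.4,0,0,0],
  [50,-1,0.6,0.6,0,0,0],
  [50,-1,0.6,0.6,0,0,0],
])

```text
time_s: 1.6
position: [0.4336, 0.2155, 0.1481]
tcp_rot: [[-0.002, 1.0, -0.004], [1.0, 0.002, -0.002], [-0.002, -0.004, -1.0]]
force: [-0.6, -0.5, 0.8]
opening: 0.584
grasp_force: 0.0
```

```bash
python3 go.py .437 .192 .10 90;python3 go.py .437 .192 .03 90
```

```text
t 1.6 p [0.4336 0.2155 0.1481] shift [-0.195  0.03   0.401] turn [-0.003  0.001  0.001] F [-0.6 -0.5  0.8] open 50.8 grip 0.0 j [ 13.  26. 106.  -0.  48.  13.]
t 1.6 p [0.4336 0.2155 0.1481] shift [-0.194  0.032  0.984] turn [-0.003  0.001  0.001] F [-0.6 -0.5  0.8] open 50.8 grip 0.0 j [ 13.  26. 106.  -0.  48.  13.]
```

Emit:
drive_tool([
  [50,-0.19,0.03,0.2,0,0,0],
  [50,-0.19,0.03,0.5,0,0,0],
  [50,-0.19,0.03,0.7,0,0,0],
  [50,-0.19,0.03,0.7,0,0,0],
])

```text
time_s: 2.0
position: [0.4342, 0.1963, 0.0642]
tcp_rot: [[-0.007, 1.0, -0.007], [1.0, 0.007, -0.001], [-0.001, -0.007, -1.0]]
force: [-0.3, 0.7, 0.1]
opening: 0.575
grasp_force: 0.0
```

```bash
python3 go.py .437 .192 .03 90
python3 - <<'E'
from rig import optics
import cv2
c=optics.capture('side')['color']
cv2.imwrite('pics/s1.png',cv2.resize(c[80:260,200:440],None,fx=3,fy=3))
E
```

```text
t 2.0 p [0.4342 0.1963 0.0642] shift [-0.035  0.025  0.285] turn [-0.005  0.001  0.005] F [-0.3  0.7  0.1] open 50.0 grip 0.0 j [ 11.  35. 110.   0.  35.  10.]
```

View pics/s1.png

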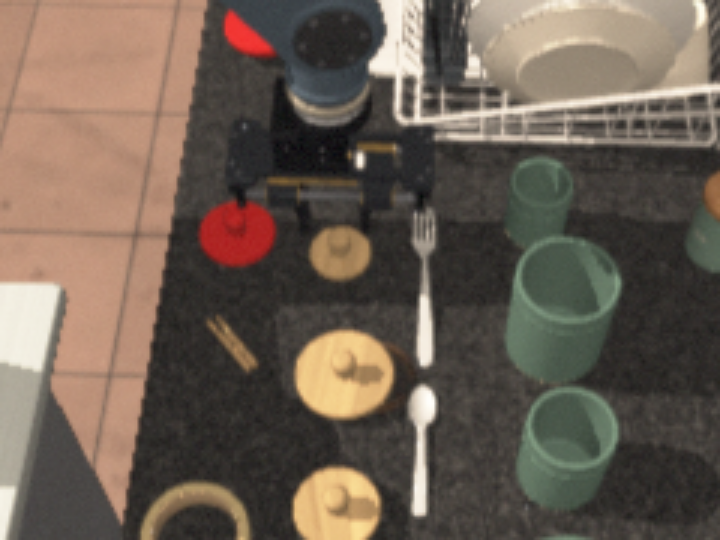

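The long axis of the gripper lies along x, the red lid at (237,233) is clear beneath it, and the fingertips are at about (305,225) and (365,225). The knob is at (340,240). I'll check the tip position against its projection.

Run:
```python
from h import *
S=dict(np.load('side0.npz'))
for p in((.434,.196,.064),(.409,.196,.064),(.459,.196,.064),(.437,.192,.05)): print(p,(proj(S,p)-[200,80])*3)
```

```text
(0.434, 0.196, 0.064) [333.87979959 224.37129257]
(0.409, 0.196, 0.064) [309.04457701 223.60917957]
(0.459, 0.196, 0.064) [358.74018265 225.13417765]
(0.437, 0.192, 0.05) [337.09217335 235.99364526]
```

Emit:
drive_tool([
  [50,-0.02,0.02,0.15,0,0,0],
  [50,-0.02,0.02,0.28,0,0,0],
  [50,-0.02,0.02,0.28,0,0,0],
  [50,-0.02,0.02,0.28,0,0,0],
])

```text
time_s: 2.45
position: [0.4396, 0.1946, 0.0341]
tcp_rot: [[-0.008, 1.0, 0.002], [1.0, 0.008, 0.0], [0.0, 0.002, -1.0]]
force: [0.4, 1.0, -0.5]
opening: 0.575
grasp_force: 0.0
```

```bash
python3 go.py .437 .192 .029 90
```

```text
t 2.45 p [0.4396 0.1946 0.0341] shift [-0.021 -0.022  0.043] turn [ 0.001 -0.     0.005] F [ 0.4  1.  -0.5] open 50.0 grip 0.0 j [ 11.  38. 111.   0.  31.  10.]
```

Emit:
drive_tool([
  [50,-0.02,-0.02,0.04,0,0,0.005],
  [50,-0.02,-0.02,0.04,0,0,0.005],
  [10,-0.02,-0.02,0.04,0,0,0.005],
  [10,-0.02,-0.02,0.04,0,0,0.005],
  [10,-0.02,-0.02,0.04,0,0,0.005],
  [10,-0.02,-0.02,0.04,0,0,0.005],
  [10,-0.02,-0.02,0.04,0,0,0.005],
])

```text
time_s: 3.15
position: [0.437, 0.1916, 0.0282]
tcp_rot: [[0.001, 1.0, 0.0], [1.0, -0.001, 0.0], [0.0, 0.0, -1.0]]
force: [-0.1, -0.1, -1.7]
opening: 0.259
grasp_force: 29.9
```

```bash
python3 go.py .437 .192 .029 90
```

```text
t 3.15 p [0.437  0.1916 0.0282] shift [ 0.003  0.    -0.007] turn [ 0. -0. -0.] F [-0.1 -0.1 -1.7] open 22.6 grip 29.9 j [ 10.  39. 111.  -0.  29.  10.]
```

Emit:
drive_tool([
  [10,0,0,-0.2,0,0,0],
  [10,0,0,-0.5,0,0,0],
  [10,0,0,-0.8,0,0,0],
  [10,0,0,-1,0,0,0],
  [10,0,0,-1,0,0,0],
])

```text
time_s: 3.65
position: [0.4387, 0.1921, 0.1511]
tcp_rot: [[0.0, 1.0, 0.007], [1.0, -0.0, 0.001], [0.001, 0.007, -1.0]]
force: [0.4, -0.0, -0.5]
opening: 0.256
grasp_force: 29.9
```

Emit:
drive_tool([
  [10,0.07,0.25,0,0,0,0],
  [10,0.14,0.5,0,0,0,0],
  [10,0.2,0.75,0,0,0,0],
  [10,0.22,0.85,0,0,0,0],
])

```text
time_s: 4.05
position: [0.5414, 0.2183, 0.1468]
tcp_rot: [[0.001, 1.0, 0.001], [1.0, -0.001, 0.0], [0.0, 0.001, -1.0]]
force: [0.7, -0.4, -1.5]
opening: 0.256
grasp_force: 29.9
```

Emit:
drive_tool([
  [10,0.07,0.25,0,0,0,0],
  [10,0.14,0.5,0,0,0,0],
  [10,0.2,0.75,0,0,0,0],
  [10,0.22,0.84,0,0,0,0],
  [10,0.22,0.84,0,0,0,0],
  [10,0.22,0.84,0,0,0,0],
])

```text
time_s: 4.65
position: [0.6378, 0.2439, 0.1461]
tcp_rot: [[0.001, 1.0, -0.004], [1.0, -0.001, -0.001], [-0.001, -0.004, -1.0]]
force: [0.4, -1.1, -0.9]
opening: 0.258
grasp_force: 29.9
```

```bash
python3 go.py .640 .245 .0942 90
python3 - <<'E'
from rig import optics
from h import *
for n in('side','top'):
    c=optics.capture(n); Q=cloud(c).reshape(-1,3)
    Q=Q[np.hypot(Q[:,0]-.64,Q[:,1]-.245)<.06]; d=Q[(Q[:,2]>.137)&(Q[:,2]<.149)]
    print(n,len(d),np.array(cv2.minEnclosingCircle(d[:,:2].astype(np.float32))[0]),2*cv2.minEnclosingCircle(d[:,:2].astype(np.float32))[1])
    r=Q[abs(Q[:,2]-.079)<.005]; print(' rim',len(r),circ(r))
    cv2.imwrite(f'pics/{n}2.png',cv2.resize(c['color'][100:260,200:440],None,fx=3,fy=3))
E
```

```text
t 4.65 p [0.6378 0.2439 0.1461] shift [0.01  0.021 0.433] turn [-0.003  0.001 -0.   ] F [ 0.4 -1.1 -0.9] open 22.5 grip 29.9 j [12. 40. 77. -0. 64. 12.]
side 181 [0.63610452 0.24424317] 0.06521560996770859
 rim 93 (np.float64(0.6407331738260366), np.float64(0.24389671624495537), np.float64(0.05828244662594881))
top 0 [0. 0.] 0.0
 rim 0 (np.float64(0.0), np.float64(0.0), np.float64(0.0))
```

View pics/side2.png

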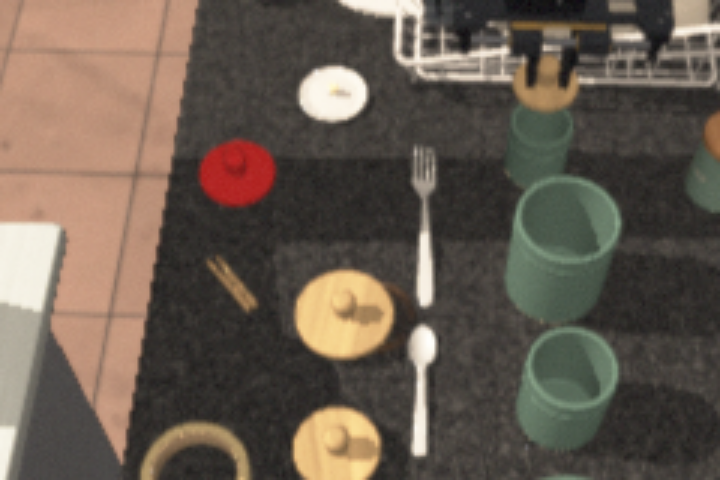

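The side view shows the lid held level at (545,85), directly over the small canister at (541,140). The measured offset is about 3 mm in x. I'll lower in stages.

Emit:
drive_tool([
  [10,0.008,0.028,0.15,0,0,0],
  [10,0.008,0.028,0.25,0,0,0],
  [10,0.008,0.028,0.3,0,0,0],
  [10,0.008,0.028,0.3,0,0,0],
  [10,0.008,0.028,0.3,0,0,0],
  [10,0.008,0.028,0.3,0,0,0],
])

```text
time_s: 5.35
position: [0.6433, 0.2453, 0.1127]
tcp_rot: [[0.0, 1.0, 0.001], [1.0, -0.0, 0.0], [0.0, 0.001, -1.0]]
force: [-0.5, -0.4, -1.1]
opening: 0.255
grasp_force: 29.9
```

```bash
python3 go.py .6405 .245 .0942 90
```

```text
t 5.35 p [0.6433 0.2453 0.1127] shift [-0.003 -0.024  0.154] turn [ 0.001 -0.    -0.   ] F [-0.5 -0.4 -1.1] open 22.2 grip 29.9 j [12. 42. 77.  0. 60. 12.]
```

Emit:
drive_tool([
  [10,-0.003,-0.012,0.03,0,0,0],
  [10,-0.003,-0.012,0.06,0,0,0],
  [10,-0.003,-0.012,0.09,0,0,0],
  [10,-0.003,-0.012,0.11,0,0,0],
  [10,-0.003,-0.012,0.13,0,0,0],
  [10,-0.003,-0.012,0.14,0,0,0],
  [10,-0.003,-0.012,0.14,0,0,0],
])

```text
time_s: 6.05
position: [0.6413, 0.2448, 0.095]
tcp_rot: [[0.0, 1.0, -0.0], [1.0, -0.0, -0.0], [-0.0, -0.0, -1.0]]
force: [-0.6, -0.5, -0.2]
opening: 0.253
grasp_force: 29.9
```

```bash
python3 go.py .642 .245 .0942 90
```

```text
t 6.05 p [0.6413 0.2448 0.095 ] shift [0.001 0.006 0.007] turn [-0.  0. -0.] F [-0.6 -0.5 -0.2] open 22.0 grip 29.9 j [12. 43. 78. -0. 59. 12.]
```

Emit:
drive_tool([
  [10,0,0,0.01,0,0,0],
  [10,0,0,0.015,0,0,0],
  [10,0,0,0.015,0,0,0],
])

```text
time_s: 6.35
position: [0.6418, 0.2449, 0.0943]
tcp_rot: [[0.0, 1.0, 0.001], [1.0, -0.0, 0.0], [0.0, 0.001, -1.0]]
force: [-2.2, -0.8, 4.0]
opening: 0.253
grasp_force: 29.9
```

```bash
python3 go.py .642 .245 .0942 90
```

```text
t 6.35 p [0.6418 0.2449 0.0943] shift [0.001 0.002 0.001] turn [ 0.001 -0.    -0.   ] F [-2.2 -0.8  4. ] open 22.0 grip 29.9 j [12. 43. 78. -0. 58. 12.]
```

Emit:
drive_tool([
  [45,0,0,0,0,0,0],
  [45,0,0,0,0,0,0],
  [45,0,0,0,0,0,0],
  [45,0,0,0,0,0,0],
  [45,0,0,-0.2,0,0,0],
  [45,0,0,-0.5,0,0,0],
  [45,0,0,-0.8,0,0,0],
  [45,0,0,-0.8,0,0,0],
])

```text
time_s: 7.15
position: [0.6453, 0.2458, 0.1958]
tcp_rot: [[0.0, 1.0, 0.012], [1.0, -0.0, 0.003], [0.003, 0.012, -1.0]]
force: [0.8, 1.1, 1.0]
opening: 0.517
grasp_force: 0.0
```

Emit:
drive_tool([
  [50,-0.3,-0.3,0,0,0,0],
  [50,-0.6,-0.6,0,0,0,0],
  [50,-0.82,-0.8,0,0,0,0],
])

```text
time_s: 7.45
position: [0.5422, 0.1453, 0.1886]
tcp_rot: [[-0.0, 1.0, -0.003], [1.0, 0.0, -0.001], [-0.001, -0.003, -1.0]]
force: [-1.2, 0.1, -0.2]
opening: 0.566
grasp_force: 0.0
```

Emit:
drive_tool([
  [50,-0.3,-0.3,0,0,0,0],
  [50,-0.6,-0.6,0,0,0,0],
  [50,-0.82,-0.8,0.3,0,0,0],
  [50,-0.82,-0.8,0.7,0,0,0],
  [50,-0.82,-0.8,0.9,0,0,0],
  [50,-0.82,-0.8,0.9,0,0,0],
  [50,-0.82,-0.8,0.9,0,0,0],
])

```text
time_s: 8.15
position: [0.4494, 0.0482, 0.0814]
tcp_rot: [[0.001, 1.0, -0.001], [1.0, -0.001, 0.0], [0.0, -0.001, -1.0]]
force: [-0.1, -1.3, 0.6]
opening: 0.574
grasp_force: 0.0
```

```bash
python3 go.py .4495 .0485 .0285 90
cat > scan.py <<'E'
from rig import optics
from h import *
L=dict(small=(.437,.192),large=(.4495,.0485),medium=(.450,-.092),largest=(.443,-.2395))
C=dict(small=(.64,.245,.08),large=(.6545,.1005,.12),medium=(.655,-.041,.10),largest=(.640,-.213,.14))
for n in('side','top'):
    c=optics.capture(n); Q=cloud(c).reshape(-1,3)
    for k in C:
        x,y,h=C[k]; q=Q[np.hypot(Q[:,0]-x,Q[:,1]-y)<.075]
        r=q[abs(q[:,2]-h+.0005)<.005]; d=q[(q[:,2]>h+.006)&(q[:,2]<h+.014)]
        o=[n,k,'rim',len(r),np.round(circ(r),4) if len(r)>20 else '']
        if len(d)>20:
            e=cv2.minEnclosingCircle(d[:,:2].astype(np.float32)); A=np.linalg.lstsq(np.c_[d[:,:2]-d[:,:2].mean(0),np.ones(len(d))],d[:,2],rcond=None)[0]
            o+=['disc',np.round([*e[0],2*e[1]],4),'z-h',round(float(np.median(d[:,2]))-h,4),'slope',A[:2].round(3)]
        print(*o)
    for k in L:
        x,y=L[k]; q=Q[np.hypot(Q[:,0]-x,Q[:,1]-y)<.07]; kn=q[(q[:,2]>.044)&(q[:,2]<.056)]
        if len(kn)>10: print(n,'lid',k,'knob',kn.mean(0).round(4),len(kn))
    cv2.imwrite(f'pics/{n}_last.png',c['color'])
E
python3 scan.py
```

```text
t 8.15 p [0.4494 0.0482 0.0814] shift [0.003 0.002 0.441] turn [-0.001 -0.    -0.   ] F [-0.1 -1.3  0.6] open 49.9 grip 0.0 j [ -8.  32. 114.   0.  35.  -8.]
side small rim 53 [0.6408 0.245  0.0611] disc [0.6402 0.2454 0.0645] z-h 0.0095 slope [ 0.005 -0.006]
side large rim 204 [0.6552 0.1004 0.0907]
side medium rim 180 [ 0.6557 -0.0415  0.0744]
side largest rim 360 [ 0.6408 -0.2135  0.1063]
side lid large knob [0.4507 0.0471 0.0495] 46
side lid medium knob [ 0.4513 -0.0931  0.0495] 55
side lid largest knob [ 0.4446 -0.2386  0.0503] 50
top small rim 24 [0.6369 0.2441 0.0551] disc [0.6384 0.2463 0.0631] z-h 0.0102 slope [0.031 0.007]
top large rim 120 [0.6536 0.1011 0.0902]
top medium rim 97 [ 0.6538 -0.041   0.0745]
top largest rim 146 [ 0.639  -0.2129  0.1062]
top lid medium knob [ 0.4498 -0.0908  0.0509] 30
top lid largest knob [ 0.4412 -0.2395  0.0493] 25
```

The small lid is home: disc top 10 mm above the rim and level. Next is the large lid.

Emit:
drive_tool([
  [50,0.003,0.002,0.2,0,0,0],
  [50,0.003,0.002,0.36,0,0,0],
  [50,0.003,0.002,0.44,0,0,0],
  [50,0.003,0.002,0.44,0,0,0],
  [50,0.003,0.002,0.44,0,0,0],
  [50,0.003,0.002,0.44,0,0,0],
])

```text
time_s: 8.85
position: [0.4503, 0.0485, 0.0297]
tcp_rot: [[0.0, 1.0, 0.002], [1.0, -0.0, -0.0], [-0.0, 0.002, -1.0]]
force: [0.1, 0.4, 0.2]
opening: 0.572
grasp_force: 0.0
```

Emit:
drive_tool([
  [10,0,0,0,0,0,0],
  [10,0,0,0,0,0,0],
  [10,0,0,0,0,0,0],
  [10,0,0,0,0,0,0],
  [10,0,0,0,0,0,0],
  [10,0,0,0,0,0,0],
])

```text
time_s: 9.45
position: [0.4499, 0.0485, 0.0289]
tcp_rot: [[0.001, 1.0, 0.001], [1.0, -0.001, -0.0], [-0.0, 0.001, -1.0]]
force: [0.2, -0.5, 1.5]
opening: 0.256
grasp_force: 30.0
```

```bash
python3 go.py .4495 .0485 .0285 90
```

```text
t 9.45 p [0.4499 0.0485 0.0289] shift [ 0.    -0.003  0.003] turn [ 0.  0. -0.] F [ 0.2 -0.5  1.5] open 22.3 grip 30.0 j [ -8.  38. 115.   0.  27.  -8.]
```

Emit:
drive_tool([
  [10,0,0,-0.2,0,0,0],
  [10,0,0,-0.5,0,0,0],
  [10,0,0,-0.8,0,0,0],
  [10,0,0,-1,0,0,0],
  [10,0,0,-1,0,0,0],
])

```text
time_s: 9.95
position: [0.4514, 0.0484, 0.1513]
tcp_rot: [[0.0, 1.0, 0.007], [1.0, -0.0, -0.001], [-0.001, 0.007, -1.0]]
force: [1.2, 0.4, -1.6]
opening: 0.252
grasp_force: 30.0
```

Emit:
drive_tool([
  [10,0.07,0.25,-0.1,0,0,0],
  [10,0.14,0.5,-0.2,0,0,0],
  [10,0.2,0.75,-0.25,0,0,0],
  [10,0.215,0.86,-0.25,0,0,0],
  [10,0.215,0.86,-0.25,0,0,0],
])

```text
time_s: 10.45
position: [0.5541, 0.0744, 0.1772]
tcp_rot: [[0.0, 1.0, -0.0], [1.0, -0.0, -0.0], [-0.0, -0.0, -1.0]]
force: [-0.6, 0.5, -1.3]
opening: 0.252
grasp_force: 30.0
```

Emit:
drive_tool([
  [10,0.07,0.25,0,0,0,0],
  [10,0.14,0.5,0,0,0,0],
  [10,0.2,0.75,0,0,0,0],
  [10,0.215,0.85,0,0,0,0],
  [10,0.215,0.85,0,0,0,0],
  [10,0.215,0.85,0,0,0,0],
  [10,0.215,0.85,0,0,0,0],
])

```text
time_s: 11.15
position: [0.6525, 0.0998, 0.1777]
tcp_rot: [[0.001, 1.0, -0.004], [1.0, -0.001, -0.0], [-0.0, -0.004, -1.0]]
force: [-0.1, 0.4, -0.8]
opening: 0.256
grasp_force: 30.0
```

```bash
python3 go.py .6565 .1003 .1348 90
cat > held.py <<'E'
# held.py x y ztcp dz : disc of the held lid (disc top is 24-dz... above foot) seen from the side view
import sys
from rig import optics, read_state
from h import *
p=np.array(read_state()['position']); zt=p[2]-.0285+.024
c=optics.capture('side');Q=cloud(c).reshape(-1,3);q=Q[(np.hypot(*(Q[:,:2]-p[:2]).T)<.075)&(abs(Q[:,2]-zt)<.005)]
e=cv2.minEnclosingCircle(q[:,:2].astype(np.float32));A=np.linalg.lstsq(np.c_[q[:,:2]-q[:,:2].mean(0),np.ones(len(q))],q[:,2],rcond=None)[0]
print('held disc',np.round([*e[0],2*e[1]],4),'dz',round(float(np.median(q[:,2])-zt),4),'slope',A[:2].round(3),'minus tcp',(np.array(e[0])-p[:2]).round(4))
cv2.imwrite('pics/held.png',c['color'])
E
python3 held.py
```

```text
t 11.15 p [0.6525 0.0998 0.1777] shift [0.004 0.034 0.358] turn [-0.003  0.    -0.   ] F [-0.1  0.4 -0.8] open 22.3 grip 30.0 j [-1. 36. 79. -0. 65. -1.]
held disc [0.6508 0.0995 0.0966] dz -0.0012 slope [-0.003  0.004] minus tcp [-0.0017 -0.0003]
```

Emit:
drive_tool([
  [10,0.008,0.02,0.1,0,0,0],
  [10,0.008,0.02,0.18,0,0,0],
  [10,0.008,0.02,0.2,0,0,0],
  [10,0.008,0.02,0.2,0,0,0],
  [10,0.008,0.02,0.2,0,0,0],
  [10,0.008,0.02,0.2,0,0,0],
  [10,0.008,0.02,0.2,0,0,0],
])

```text
time_s: 11.9
position: [0.6575, 0.101, 0.1552]
tcp_rot: [[0.001, 1.0, 0.001], [1.0, -0.001, -0.0], [-0.0, 0.001, -1.0]]
force: [0.4, -0.7, -0.9]
opening: 0.253
grasp_force: 30.0
```

```bash
python3 go.py .6569 .1008 .1348 90;python3 held.py
```

```text
t 11.9 p [0.6575 0.101  0.1552] shift [-0.001 -0.005  0.17 ] turn [ 0.001  0.    -0.   ] F [ 0.4 -0.7 -0.9] open 22.0 grip 30.0 j [-1. 38. 79.  0. 63. -1.]
held disc [0.6577 0.1001 0.0981] dz -0.0012 slope [-0.002 -0.002] minus tcp [ 0.0002 -0.0009]
```

Emit:
drive_tool([
  [10,0,-0.006,0.03,0,0,0],
  [10,0,-0.006,0.06,0,0,0],
  [10,0,-0.006,0.09,0,0,0],
  [10,0,-0.006,0.12,0,0,0],
  [10,0,-0.006,0.14,0,0,0],
  [10,0,-0.006,0.16,0,0,0],
  [10,0,-0.006,0.16,0,0,0],
  [10,0,-0.006,0.16,0,0,0],
])

```text
time_s: 12.75
position: [0.6565, 0.101, 0.1355]
tcp_rot: [[0.001, 1.0, 0.0], [1.0, -0.001, -0.0], [-0.0, 0.0, -1.0]]
force: [0.7, 1.0, -1.3]
opening: 0.251
grasp_force: 30.0
```

```bash
python3 go.py .6569 .1008 .1348 90
```

```text
t 12.75 p [0.6565 0.101  0.1355] shift [-0.002  0.003  0.006] turn [ 0.  0. -0.] F [ 0.7  1.  -1.3] open 21.9 grip 30.0 j [-1. 39. 80. -0. 61. -1.]
```

Emit:
drive_tool([
  [10,0,0,0.01,0,0,0],
  [10,0,0,0.015,0,0,0],
  [10,0,0,0.015,0,0,0],
])

```text
time_s: 13.05
position: [0.6568, 0.101, 0.1349]
tcp_rot: [[0.0, 1.0, 0.001], [1.0, -0.0, -0.0], [-0.0, 0.001, -1.0]]
force: [-1.8, -0.6, 4.5]
opening: 0.253
grasp_force: 30.0
```

Emit:
drive_tool([
  [45,0,0,0,0,0,0],
  [45,0,0,0,0,0,0],
  [45,0,0,0,0,0,0],
  [45,0,0,0,0,0,0],
  [45,0,0,-0.2,0,0,0],
  [45,0,0,-0.4,0,0,0],
  [45,0,0,-0.55,0,0,0],
  [45,0,0,-0.55,0,0,0],
])

```text
time_s: 13.85
position: [0.6586, 0.101, 0.2027]
tcp_rot: [[0.0, 1.0, 0.006], [1.0, -0.0, -0.0], [-0.0, 0.006, -1.0]]
force: [0.8, 0.0, 0.4]
opening: 0.518
grasp_force: 0.0
```

Emit:
drive_tool([
  [50,-0.3,-0.3,0,0,0,0],
  [50,-0.6,-0.6,0,0,0,0],
  [50,-0.8,-0.86,0,0,0,0],
])

```text
time_s: 14.15
position: [0.551, 0.0038, 0.1983]
tcp_rot: [[0.0, 1.0, -0.002], [1.0, -0.0, -0.0], [-0.0, -0.002, -1.0]]
force: [0.4, -1.6, 0.1]
opening: 0.566
grasp_force: 0.0
```

Emit:
drive_tool([
  [50,-0.3,-0.3,0,0,0,0],
  [50,-0.6,-0.6,0,0,0,0],
  [50,-0.8,-0.86,0.3,0,0,0],
  [50,-0.8,-0.86,0.7,0,0,0],
  [50,-0.8,-0.86,0.9,0,0,0],
  [50,-0.8,-0.86,0.9,0,0,0],
  [50,-0.8,-0.86,0.9,0,0,0],
])

```text
time_s: 14.85
position: [0.4497, -0.0908, 0.0913]
tcp_rot: [[0.001, 1.0, -0.002], [1.0, -0.001, 0.001], [0.001, -0.002, -1.0]]
force: [0.2, 0.1, -0.4]
opening: 0.575
grasp_force: 0.0
```

```bash
python3 go.py .4505 -.0918 .0285 90; python3 scan.py
```

```text
t 14.85 p [ 0.4497 -0.0908  0.0913] shift [-0.009  0.007  0.523] turn [-0.001 -0.001 -0.   ] F [ 0.2  0.1 -0.4] open 50.0 grip 0.0 j [-25.  31. 112.   0.  37. -25.]
side small rim 49 [0.6408 0.245  0.0607] disc [0.6423 0.2446 0.0657] z-h 0.0094 slope [-0.002 -0.008]
side large rim 77 [0.6553 0.1017 0.0944] disc [0.6559 0.1015 0.0973] z-h 0.0093 slope [-0.003 -0.001]
side medium rim 184 [ 0.6555 -0.0416  0.0746]
side largest rim 360 [ 0.6409 -0.2135  0.1064]
side lid medium knob [ 0.4512 -0.093   0.0491] 56
side lid largest knob [ 0.4446 -0.2384  0.0495] 50
top small rim 26 [0.6386 0.242  0.0547] disc [0.6404 0.2453 0.0641] z-h 0.0096 slope [ 0.008 -0.003]
top large rim 57 [0.6509 0.1011 0.0752] disc [0.654  0.1018 0.0965] z-h 0.0099 slope [ 0.003 -0.005]
top medium rim 101 [ 0.6539 -0.0408  0.0747]
top largest rim 146 [ 0.6389 -0.2131  0.1062]
top lid largest knob [ 0.4413 -0.2392  0.0498] 31
```

The large lid is home and flat. Next is the medium lid.

Emit:
drive_tool([
  [50,-0.008,0.005,0.2,0,0,0],
  [50,-0.008,0.005,0.4,0,0,0],
  [50,-0.008,0.005,0.52,0,0,0],
  [50,-0.008,0.005,0.52,0,0,0],
  [50,-0.008,0.005,0.52,0,0,0],
  [50,-0.008,0.005,0.52,0,0,0],
])

```text
time_s: 15.55
position: [0.4517, -0.0922, 0.0306]
tcp_rot: [[0.0, 1.0, 0.003], [1.0, -0.0, -0.001], [-0.001, 0.003, -1.0]]
force: [-0.1, -0.2, 0.3]
opening: 0.579
grasp_force: 0.0
```

Emit:
drive_tool([
  [10,0,0,0,0,0,0],
  [10,0,0,0,0,0,0],
  [10,0,0,0,0,0,0],
  [10,0,0,0,0,0,0],
  [10,0,0,0,0,0,0],
  [10,0,0,0,0,0,0],
])

```text
time_s: 16.15
position: [0.4508, -0.092, 0.0295]
tcp_rot: [[0.001, 1.0, 0.0], [1.0, -0.001, -0.0], [-0.0, 0.0, -1.0]]
force: [0.6, 0.0, 1.9]
opening: 0.256
grasp_force: 30.3
```

```bash
python3 go.py .6565 -.0408 .1148 90
```

```text
t 16.15 p [ 0.4508 -0.092   0.0295] shift [ 0.427  1.714 -0.711] turn [ 0.  0. -0.] F [0.6 0.  1.9] open 22.2 grip 30.3 j [-25.  38. 114.   0.  28. -25.]
```

Emit:
drive_tool([
  [10,0,0,-0.2,0,0,0],
  [10,0,0,-0.5,0,0,0],
  [10,0,0,-0.8,0,0,0],
  [10,0,0,-1,0,0,0],
  [10,0,0,-1,0,0,0],
])

```text
time_s: 16.65
position: [0.4524, -0.0926, 0.1521]
tcp_rot: [[0.0, 1.0, 0.006], [1.0, -0.0, -0.003], [-0.003, 0.006, -1.0]]
force: [1.0, -0.5, -1.4]
opening: 0.258
grasp_force: 30.3
```

Emit:
drive_tool([
  [10,0.07,0.25,0,0,0,0],
  [10,0.14,0.5,0,0,0,0],
  [10,0.2,0.75,0,0,0,0],
  [10,0.212,0.856,0,0,0,0],
  [10,0.212,0.856,0,0,0,0],
])

```text
time_s: 17.15
position: [0.5545, -0.0662, 0.1478]
tcp_rot: [[-0.001, 1.0, -0.001], [1.0, 0.001, 0.0], [0.0, -0.001, -1.0]]
force: [-0.7, 0.7, -0.9]
opening: 0.257
grasp_force: 30.3
```

Emit:
drive_tool([
  [10,0.07,0.25,0,0,0,0],
  [10,0.14,0.5,0,0,0,0],
  [10,0.2,0.75,0,0,0,0],
  [10,0.212,0.856,0,0,0,0],
  [10,0.212,0.856,0,0,0,0],
  [10,0.212,0.856,0,0,0,0],
  [10,0.212,0.856,0.1,0,0,0],
  [10,0.212,0.856,0.1,0,0,0],
])

```text
time_s: 17.95
position: [0.6532, -0.0411, 0.1351]
tcp_rot: [[0.001, 1.0, -0.005], [1.0, -0.001, 0.001], [0.001, -0.005, -1.0]]
force: [-0.2, 0.5, -0.8]
opening: 0.256
grasp_force: 30.3
```

```bash
python3 go.py .6562 -.0412 .1153 90; python3 held.py
```

```text
t 17.95 p [ 0.6532 -0.0411  0.1351] shift [-0.001  0.026  0.165] turn [-0.004 -0.001 -0.001] F [-0.2  0.5 -0.8] open 22.2 grip 30.3 j [-13.  38.  82.  -0.  60. -13.]
held disc [ 0.6521 -0.042   0.079 ] dz -0.0017 slope [-0.009  0.021] minus tcp [-0.0012 -0.0009]
```

Emit:
drive_tool([
  [10,0,0.008,0,0,0,0],
  [10,0,0.008,0,0,0,0],
  [10,0,0.008,0,0,0,0],
  [10,0,0.008,0,0,0,0],
])

```text
time_s: 18.4
position: [0.6572, -0.0411, 0.1376]
tcp_rot: [[0.0, 1.0, 0.001], [1.0, -0.0, -0.0], [-0.0, 0.001, -1.0]]
force: [-0.2, 0.0, -0.4]
opening: 0.259
grasp_force: 30.3
```

```bash
python3 go.py .6562 -.0412 .1153 90; python3 held.py
```

```text
t 18.4 p [ 0.6572 -0.0411  0.1376] shift [-0.001 -0.008  0.186] turn [ 0.  0. -0.] F [-0.2  0.  -0.4] open 22.6 grip 30.3 j [-13.  38.  81.  -0.  60. -13.]
held disc [ 0.6562 -0.0424  0.0792] dz -0.0019 slope [-0.002  0.012] minus tcp [-0.001  -0.0013]
```

Emit:
drive_tool([
  [10,0.005,-0.006,0.04,0,0,0],
  [10,0.005,-0.006,0.08,0,0,0],
  [10,0.005,-0.006,0.11,0,0,0],
  [10,0.005,-0.006,0.14,0,0,0],
  [10,0.005,-0.006,0.16,0,0,0],
  [10,0.005,-0.006,0.175,0,0,0],
  [10,0.005,-0.006,0.175,0,0,0],
  [10,0.005,-0.006,0.175,0,0,0],
])

```text
time_s: 19.25
position: [0.6564, -0.0405, 0.1164]
tcp_rot: [[0.0, 1.0, 0.0], [1.0, -0.0, -0.0], [-0.0, 0.0, -1.0]]
force: [-0.2, -0.9, -0.4]
opening: 0.254
grasp_force: 30.3
```

Emit:
drive_tool([
  [10,0,0,0.01,0,0,0],
  [10,0,0,0.017,0,0,0],
  [10,0,0,0.017,0,0,0],
])

```text
time_s: 19.55
position: [0.6567, -0.0406, 0.1155]
tcp_rot: [[0.0, 1.0, 0.001], [1.0, -0.0, -0.0], [-0.0, 0.001, -1.0]]
force: [-0.9, -0.6, 5.0]
opening: 0.252
grasp_force: 30.4
```

Emit:
drive_tool([
  [45,0,0,0,0,0,0],
  [45,0,0,0,0,0,0],
  [45,0,0,0,0,0,0],
  [45,0,0,0,0,0,0],
  [45,0,0,-0.2,0,0,0],
  [45,0,0,-0.4,0,0,0],
  [45,0,0,-0.7,0,0,0],
  [45,0,0,-0.7,0,0,0],
])

```text
time_s: 20.35
position: [0.6599, -0.0412, 0.2037]
tcp_rot: [[0.0, 1.0, 0.011], [1.0, -0.0, -0.002], [-0.002, 0.011, -1.0]]
force: [0.8, -1.3, -0.2]
opening: 0.518
grasp_force: 0.0
```

Emit:
drive_tool([
  [50,-0.3,-0.3,0,0,0,0],
  [50,-0.6,-0.6,0,0,0,0],
  [50,-0.825,-0.885,0,0,0,0],
])

```text
time_s: 20.65
position: [0.5487, -0.1405, 0.1977]
tcp_rot: [[-0.0, 1.0, -0.0], [1.0, 0.0, -0.0], [-0.0, -0.0, -1.0]]
force: [0.3, 0.0, -0.1]
opening: 0.575
grasp_force: 0.0
```

Emit:
drive_tool([
  [50,-0.3,-0.3,0,0,0,0],
  [50,-0.6,-0.6,0,0,0,0],
  [50,-0.825,-0.885,0.3,0,0,0],
  [50,-0.825,-0.885,0.7,0,0,0],
  [50,-0.825,-0.885,0.9,0,0,0],
  [50,-0.825,-0.885,0.9,0,0,0],
  [50,-0.825,-0.885,0.9,0,0,0],
])

```text
time_s: 21.35
position: [0.4438, -0.2384, 0.0901]
tcp_rot: [[0.001, 1.0, -0.001], [1.0, -0.001, 0.001], [0.001, -0.001, -1.0]]
force: [0.9, 0.7, -0.1]
opening: 0.576
grasp_force: 0.0
```

```bash
python3 go.py .4437 -.239 .0285 90; python3 scan.py
```

```text
t 21.35 p [ 0.4438 -0.2384  0.0901] shift [-0.006 -0.001  0.513] turn [-0.001 -0.    -0.   ] F [ 0.9  0.7 -0.1] open 50.1 grip 0.0 j [-41.  33. 106.   0.  41. -41.]
side small rim 53 [0.641  0.2447 0.0609] disc [0.6413 0.2461 0.0649] z-h 0.0095 slope [-0.003  0.011]
side large rim 79 [0.6558 0.1015 0.0943] disc [0.6565 0.1009 0.097 ] z-h 0.0094 slope [-0.001  0.003]
side medium rim 66 [ 0.6552 -0.0435  0.0733] disc [ 0.6565 -0.0407  0.0809] z-h 0.0093 slope [0.001 0.005]
side largest rim 362 [ 0.6408 -0.2135  0.1064]
side lid largest knob [ 0.4452 -0.2424  0.049 ] 22
top small rim 29 [0.6378 0.2433 0.054 ] disc [0.6394 0.2461 0.0634] z-h 0.0098 slope [0.006 0.008]
top large rim 58 [0.651  0.1001 0.0816] disc [0.6545 0.1015 0.0961] z-h 0.0099 slope [0.002 0.002]
top medium rim 44 [ 0.6515 -0.0424  0.0645] disc [ 0.6544 -0.0404  0.0794] z-h 0.0099 slope [ 0.004 -0.005]
top largest rim 155 [ 0.6391 -0.2129  0.106 ]
```

The medium lid is home. Next is the largest lid.

Emit:
drive_tool([
  [50,-0.004,-0.004,0.2,0,0,0],
  [50,-0.004,-0.004,0.4,0,0,0],
  [50,-0.004,-0.004,0.515,0,0,0],
  [50,-0.004,-0.004,0.515,0,0,0],
  [50,-0.004,-0.004,0.515,0,0,0],
  [50,-0.004,-0.004,0.515,0,0,0],
])

```text
time_s: 22.05
position: [0.4444, -0.2395, 0.03]
tcp_rot: [[-0.0, 1.0, 0.002], [1.0, 0.0, -0.002], [-0.002, 0.002, -1.0]]
force: [0.4, 0.6, 0.0]
opening: 0.573
grasp_force: 0.0
```

Emit:
drive_tool([
  [10,0,0,0,0,0,0],
  [10,0,0,0,0,0,0],
  [10,0,0,0,0,0,0],
  [10,0,0,0,0,0,0],
  [10,0,0,0,0,0,0],
  [10,0,0,0,0,0,0],
])

```text
time_s: 22.65
position: [0.4435, -0.239, 0.0287]
tcp_rot: [[0.001, 1.0, 0.0], [1.0, -0.001, -0.0], [-0.0, 0.0, -1.0]]
force: [0.6, 0.3, 1.7]
opening: 0.257
grasp_force: 30.0
```

```bash
python3 go.py .6422 -.2130 .1545 90
```

```text
t 22.65 p [ 0.4435 -0.239   0.0287] shift [ 0.217  1.656 -1.048] turn [ 0.  0. -0.] F [0.6 0.3 1.7] open 22.3 grip 30.0 j [-41.  40. 108.   0.  33. -41.]
```

Emit:
drive_tool([
  [10,0,0,-0.2,0,0,0],
  [10,0,0,-0.5,0,0,0],
  [10,0,0,-0.8,0,0,0],
  [10,0,0,-1,0,0,0],
  [10,0,0,-1,0,0,0],
])

```text
time_s: 23.15
position: [0.445, -0.2402, 0.1514]
tcp_rot: [[0.0, 1.0, 0.005], [1.0, -0.0, -0.005], [-0.005, 0.005, -1.0]]
force: [-0.1, 0.5, -0.8]
opening: 0.257
grasp_force: 30.0
```

Emit:
drive_tool([
  [10,0.03,0,-0.2,0,0,0],
  [10,0.06,0.2,-0.35,0,0,0],
  [10,0.1,0.5,-0.38,0,0,0],
  [10,0.11,0.83,-0.38,0,0,0],
  [10,0.11,0.83,-0.38,0,0,0],
])

```text
time_s: 23.65
position: [0.5473, -0.226, 0.1931]
tcp_rot: [[-0.002, 1.0, 0.004], [1.0, 0.002, -0.001], [-0.001, 0.004, -1.0]]
force: [0.6, 0.2, -0.9]
opening: 0.254
grasp_force: 30.0
```

Emit:
drive_tool([
  [10,0.03,0.25,0,0,0,0],
  [10,0.06,0.5,0,0,0,0],
  [10,0.1,0.7,0,0,0,0],
  [10,0.107,0.826,0,0,0,0],
  [10,0.107,0.826,0,0,0,0],
  [10,0.107,0.826,0,0,0,0],
  [10,0.107,0.826,0,0,0,0],
  [10,0.107,0.826,0,0,0,0],
])

```text
time_s: 24.45
position: [0.6408, -0.2131, 0.1938]
tcp_rot: [[0.001, 1.0, -0.001], [1.0, -0.001, 0.001], [0.001, -0.001, -1.0]]
force: [0.3, -0.0, -0.0]
opening: 0.259
grasp_force: 30.0
```

Emit:
drive_tool([
  [10,0,0,0.1,0,0,0],
  [10,0,0,0.15,0,0,0],
  [10,0,0,0.15,0,0,0],
  [10,0,0,0.15,0,0,0],
  [10,0,0,0.15,0,0,0],
  [10,0,0,0.15,0,0,0],
])

```text
time_s: 25.05
position: [0.6423, -0.213, 0.1765]
tcp_rot: [[0.0, 1.0, 0.001], [1.0, -0.0, -0.0], [-0.0, 0.001, -1.0]]
force: [0.0, -0.5, -0.7]
opening: 0.257
grasp_force: 30.0
```

```bash
python3 go.py .6422 -.2130 .1547 90; python3 held.py
```

```text
t 25.05 p [ 0.6423 -0.213   0.1765] shift [ 0.    -0.001  0.181] turn [ 0.  0. -0.] F [ 0.  -0.5 -0.7] open 22.4 grip 30.0 j [-28.  37.  77.  -0.  66. -28.]
held disc [ 0.6417 -0.2158  0.1101] dz -0.0012 slope [0.002 0.013] minus tcp [-0.0006 -0.0027]
```

Emit:
drive_tool([
  [10,0.007,-0.002,0.04,0,0,0],
  [10,0.007,-0.002,0.08,0,0,0],
  [10,0.007,-0.002,0.11,0,0,0],
  [10,0.007,-0.002,0.14,0,0,0],
  [10,0.007,-0.002,0.16,0,0,0],
  [10,0.007,-0.002,0.17,0,0,0],
  [10,0.007,-0.002,0.17,0,0,0],
  [10,0.007,-0.002,0.17,0,0,0],
])

```text
time_s: 25.9
position: [0.6419, -0.2121, 0.1558]
tcp_rot: [[0.0, 1.0, 0.0], [1.0, -0.0, -0.0], [-0.0, 0.0, -1.0]]
force: [-0.6, 0.7, -0.2]
opening: 0.256
grasp_force: 30.0
```

Emit:
drive_tool([
  [10,0,0,0.01,0,0,0],
  [10,0,0,0.015,0,0,0],
  [10,0,0,0.015,0,0,0],
])

```text
time_s: 26.2
position: [0.6421, -0.2122, 0.1547]
tcp_rot: [[0.0, 1.0, 0.001], [1.0, -0.0, -0.001], [-0.001, 0.001, -1.0]]
force: [-0.8, -0.5, 3.3]
opening: 0.249
grasp_force: 30.0
```

Contact came at the expected height. I'll release, rise, back off toward the base and check.

Emit:
drive_tool([
  [45,0,0,0,0,0,0],
  [45,0,0,0,0,0,0],
  [45,0,0,0,0,0,0],
  [45,0,0,0,0,0,0],
  [45,0,0,-0.2,0,0,0],
  [45,0,0,-0.4,0,0,0],
  [45,0,0,-0.7,0,0,0],
  [45,0,0,-0.7,0,0,0],
])

```text
time_s: 27.0
position: [0.645, -0.2136, 0.2437]
tcp_rot: [[0.0, 1.0, 0.01], [1.0, -0.0, -0.005], [-0.005, 0.01, -1.0]]
force: [0.5, 0.4, -0.4]
opening: 0.519
grasp_force: 0.0
```

Emit:
drive_tool([
  [50,0,-0.3,0,0,0,0],
  [50,0,-0.6,0,0,0,0],
  [50,0,-0.9,0,0,0,0],
  [50,0,-1,0,0,0,0],
])

```text
time_s: 27.4
position: [0.5181, -0.2109, 0.2371]
tcp_rot: [[0.001, 1.0, -0.004], [1.0, -0.001, 0.002], [0.002, -0.004, -1.0]]
force: [0.1, 0.8, -0.6]
opening: 0.572
grasp_force: 0.0
```

Emit:
drive_tool([
  [50,0,-0.3,0,0,0,0],
  [50,0,-0.6,0,0,0,0],
  [50,0,-0.8,0,0,0,0],
  [50,0,-0.8,0,0,0,0],
  [50,0,-0.8,0,0,0,0],
  [50,0,-0.8,0,0,0,0],
])

```text
time_s: 28.0
position: [0.4275, -0.2127, 0.2381]
tcp_rot: [[0.0, 1.0, 0.002], [1.0, -0.0, -0.001], [-0.001, 0.002, -1.0]]
force: [0.2, -0.2, -0.3]
opening: 0.576
grasp_force: 0.0
```

```bash
python3 scan.py; python3 go.py .44 -.21 .2 90
```

```text
side small rim 48 [0.6406 0.2457 0.0613] disc [0.6401 0.2444 0.0642] z-h 0.0092 slope [-0.001  0.012]
side large rim 83 [0.6555 0.1017 0.0945] disc [0.6566 0.1008 0.0973] z-h 0.0093 slope [0.002 0.   ]
side medium rim 64 [ 0.656  -0.0406  0.0779] disc [ 0.6562 -0.0409  0.0809] z-h 0.0093 slope [ 0.001 -0.001]
side largest rim 64 [ 0.6416 -0.2125  0.1116] disc [ 0.6415 -0.2134  0.1118] z-h 0.0092 slope [0.001 0.003]
top small rim 28 [0.6379 0.2435 0.056 ] disc [0.6397 0.2462 0.0635] z-h 0.0099 slope [ 0.003 -0.016]
top large rim 61 [0.6475 0.0996 0.0751] disc [0.654  0.1016 0.0969] z-h 0.0094 slope [ 0.003 -0.002]
top medium rim 33 [ 0.6521 -0.0405  0.0692] disc [ 0.6538 -0.04    0.0798] z-h 0.0094 slope [-0.001 -0.006]
top largest rim 77 [ 0.6367 -0.2084  0.0947] disc [ 0.6402 -0.2128  0.1124] z-h 0.0097 slope [-0.    -0.007]
t 28.1 p [ 0.4272 -0.2124  0.2379] shift [0.02  0.106 0.316] turn [0.001 0.    0.   ] F [-0.3 -0.1  0. ] open 50.0 grip 0.0 j [-40.  18. 102.   0.  61. -40.]
```

View pics/side_last.png

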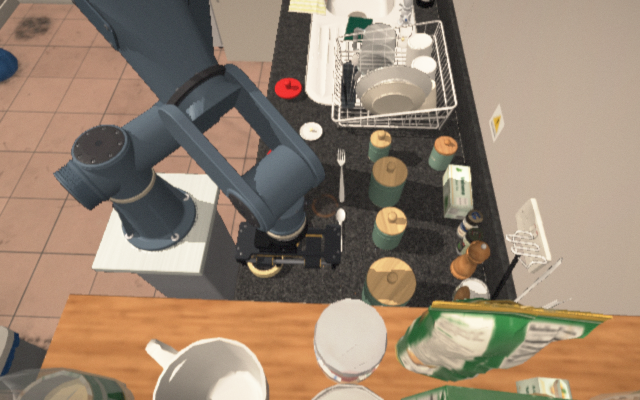

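View pics/top_last.png

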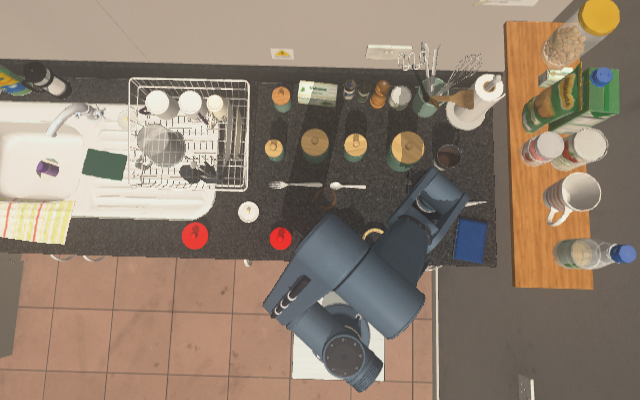

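All four lids lie flat and home, at (275,149), (315,143), (356,147) and (407,150) in the top view. The plug (249,211), the mug (447,157) and the red lids haven't moved. The gripper is clear, so I'm handing in.

```bash
python3 -c "
from rig import order
print(order.hand_in())"
```

```text
the job is handed in; nothing more can be done
None
```

I closed all four canisters with their own lids in about 28 s and handed the job in: the final camera check showed each lid flat and fully home, with the sink plug, mug and red lids where they were.

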